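# Lay up two mincer heads

### The arm

A 6-joint arm with a two-finger parallel gripper is mounted at the origin on a cart in front of the work surface, level with it; the furniture and walls round the work are solid. World frame = base frame: x ahead of the robot, y to its left, z up, the work surface at z = 0. Lengths are in m, angles in rad, forces in N, time in s.
With the tool pointing down it reaches from about 0.375 to 0.9 m from the base axis. Payload 3.1 kg.
Tool frame: the origin (TCP) lies on the centre line of the jaws, within the pads' length; the fingertips stand 22 mm ahead of it and the grasp point (between the pads) lies 3 mm ahead of it; z points along the fingers, y is the line along which they close (so a half turn about z gives the same grasp; the last joint's range is limited). The gripper opens to 85 mm and grips with 20 to 120 N. Pads are 22 mm wide; open, the fingers measure 114 mm over their backs; the gripper's body (76 mm by 85 mm) begins 54 mm behind the grasp point. The pads swing forward as they close: fully open they stand 13 mm farther back than shut.
Start: joints at [1.046, 0.527, 1.433, -0, 1.181, -0.178], TCP at [0.212, 0.588, 0.253] pointing down, gripper open.
Joint ranges: [-3.08, 3.08], [-0.75, 2.2], [0.22, 2.44], [-1.43, 4.57], [0, 2.65], [-2.85, 2.85]. Speed limits (rad/s): [2.79, 2.79, 3.14, 3.14, 3.14, 3.14].

### API

Orientations are given as a unit quaternion [x, y, z, w].
In Python, from station import sense, eyes, job gives the robot as it stands.
- The arm moves only by the tool send_path, called as name([rows], argument=value, ...), one row to a line, values as JSON. Schema: {"type":"object","properties":{"plan":{"type":"array","items":{"type":"object","properties":{"d":{"type":"array","items":{"type":"number"},"minItems":3,"maxItems":3},"yaw":{"type":"number"},"aperture":{"type":"number"}},"additionalProperties":false,"required":["aperture"]},"minItems":1,"maxItems":20},"squeeze":{"type":"number"},"only":{"type":"string"},"quiet":{"type":"boolean"},"lines":{"type":"string"}},"required":["plan"],"additionalProperties":false}. plan is a list of rows, 1 to 20 of them, each an object with the fields d (a list: dx, dy, dz in cm), yaw (a turn about the tool's z in units of 0.05 rad), aperture (the opening from 0.0 (shut) to 1.0 (fully open)); a field left out counts as zero (the opening has to be given); each row is the pose to reach, as a shift and turn from the pose commanded when the call began, along the tool's axes at that moment; what a row does not reach only later rows make up. A row lasts 1/10 s, in which the tool goes at most 0.05 m and 0.15 rad, less where a joint would pass 70% of its speed; a pose out of reach is approached as far as the arm can. The fingers move at their own pace and stop on an object; squeeze is the grip in N (left out, the last holds). Time passes only in rows, so rows that do not move let the fingers close. The tool returns the time, the measured TCP pose, the force, the opening and the grip force at its end. only (a regular expression) keeps the lines of the reply that match it, lines (a string "A,B") keeps lines A to B, and quiet returns only ok. Input that does not fit is refused with a message, and nothing moves.
- sense(): the state, without advancing time (a new reading comes with each control period).
- eyes.snapshot(name): name is "scene" or "top"; returns a dict with "pixels" (480x640x3 uint8, red, green, blue), "range_z" (480x640 float32, m along the optical axis (not along the pixel's ray), 0 where there is no reading), "fov_y" (degrees; the focal length in pixels is half the picture's height over the tangent of half this angle, whatever the lens; pixels are square), "cx", "cy" (the principal point, pixels), "R" (3x3) and "t" (3): a world point X has camera coordinates R X + t. Camera axes: x right, y down, z forward; pixel columns grow to the right and rows downward; lengths in m; the calibration is good to about 2 mm. A picture is of the moment at which its call begins.
- job.sign_off(): hands the job in; it is judged then, once.
The state is a dict: "t": time; "q": joint angles; "qd": joint speeds; "tau": joint torques, N m; "tcp_pos": TCP position; "tool_rot": TCP orientation; "force": force on the tool from outside, world axes, zero at the start; "ft_torque": the same for the moment, N m; "finger_gap": opening from 0.0 (shut) to 1.0 (fully open); "gripper_force": force on a finger pad.
Only numpy, scipy, OpenCV 4.12 (cv2) and the standard library are available. Lean on these libraries where they do the work, as an engineer would, in place of code of your own. Each camera call takes 0.05 s, during which the arm holds its last target. There are 200 camera calls.

### The job

Two mincer heads stand mouth up with their worms in: lay each one up ready for its ring nut. The head with the flared feed cup is for mincing, so seat the cross-shaped knife fully down on the worm's square and lay the coarse plate, the one with eight large holes, flat on top of it. The head with the plain straight neck is for filling sausages, without a knife: lay the kidney plate with its two curved openings flat on the worm's shoulder and stand the filling tube upright on it, over the worm's pin; leave the fine-holed plate where it lies.

Things in the scene. Friction and masses are not known exactly. Their poses are not given: they have to be found in the camera images.
- mincing_head: Fixed aluminium barrel 80 mm wide, mouth up, rim 126 mm high; side neck (+x, below the rim) ends 94 mm out in a flared cup 89 mm wide. Origin: axis, at the table; z up. Worm on the axis: round shoulder 26 mm wide at z 128 mm; above it a 10 mm square (sides along x, y) 4 mm high, then tapering to a round 9 mm pin at z 137 mm; the pin tapers over its last 8 mm to 4 mm and ends at z 158 mm.
- filling_head: Fixed aluminium barrel 80 mm wide, mouth up, rim 126 mm high; side neck (+x, below the rim) plain and straight, 46 mm thick with a 51 mm lip, ending 81 mm out. Origin: axis, at the table; z up. Same worm as in the other head: shoulder at z 128 mm, 10 mm square on it, 9 mm pin ending at z 158 mm.
- knife: Loose dark steel cross of four straight blades, 54 mm tip to tip, each 11 mm wide; 10 mm thick over the bright cutting lands on top. 13 mm square hole through the middle. Lies lands up, as it goes on the worm. Origin: centre of the underside; x, y along the blades and the sides of the hole (fits the worm's square in four turns, within 15 degrees); z up. Gripped well across two facing tips.
- coarse_plate: Loose dark steel disc 62 mm across, 8 mm thick, lying flat; eight round holes of 12 mm round a 14 mm centre hole. Origin: centre of its underside, z up. 
- fine_plate: Loose dark steel disc 62 mm across, 8 mm thick, lying flat; some fifty small round holes of 4 mm round a 14 mm centre hole. Origin: centre of its underside, z up. Not needed now: stays where it is.
- kidney_plate: Loose dark steel disc 62 mm across, 6 mm thick, lying flat; two large kidney-shaped openings on either side of a 17 mm centre hole, which passes over the worm's square in any turn and rests on its shoulder. Origin: centre of its underside, z up. 
- filling_tube: Loose white plastic tube standing on its flange: flange 58 mm wide and 5 mm thick, short cone up to 26 mm, then straight tube 22 mm thick to its open top at 120 mm; 16 mm bore right through. Gripped well near its top. Origin: centre of the flange's underside; z up along the tube.
There are look-alikes about, which are no part of the job. Leave any turquoise or yellow look-alike of the coarse_plate alone.

How it is judged:
At the end, for the whole second after the job is handed in: On the flared-cup head: knife on the worm's shoulder, coarse plate on the knife; on the plain-necked head: kidney plate on the shoulder, tube on it. Heights within 3 mm, off the axis at most 5 (knife), 6 (plates), 8 mm (tube), level within 0.09 rad, at rest; fine plate within 25 mm of its start (horizontal distance between knife and mincing_head below 0.005 m and z of knife in the frame of mincing_head between 0.125 and 0.131 m and angle between each of knife, coarse_plate, kidney_plate, filling_tube's own z axis and vertical below 0.09 rad and linear speed of each of knife, coarse_plate, kidney_plate, filling_tube below 0.02 m/s and horizontal distance between coarse_plate and mincing_head below 0.006 m and z of coarse_plate in the frame of mincing_head between 0.135 and 0.141 m and horizontal distance between kidney_plate and filling_head below 0.006 m and z of kidney_plate in the frame of filling_head between 0.125 and 0.131 m and horizontal distance between filling_tube and filling_head below 0.008 m and z of filling_tube in the frame of filling_head between 0.131 and 0.137 m and distance of fine_plate from where it was at the start of the episode below 0.025 m); the robot touches nothing.
It fails at once if the fine plate is moved from where it lies by more than 25 mm (distance of fine_plate from where it was at the start of the episode above 0.025 m).
It also fails if it takes over 115 s, if anything falls off the work surface, if the arm or the gripper's body presses on something with over 40 N, if the wrist force passes 120 N, or if a joint passes its speed limit or range.

## Working session

There is one attempt and no reset: what is moved stays moved. The work goes in short steps, Python scripts to look and compute and a tool call to move; the robot and the scene stay as the last step left them, time stands still between calls to the robot, and variables do not carry over. Pictures are saved under pics/ and viewed, at most 14 in all, crops included, and the job is handed in when it is done.

```bash
ls; mkdir -p pics; cat > h.py <<'E'
import numpy as np, cv2
from station import sense, eyes, job
def snap(n):
    s=eyes.snapshot(n); s['f']=240/np.tan(np.radians(s['fov_y'])/2); s['R']=np.array(s['R']); s['t']=np.array(s['t']); return s
def cloud(s):
    v,u=np.mgrid[0:480,0:640]; z=s['range_z']
    P=np.dstack([(u-s['cx'])/s['f']*z,(v-s['cy'])/s['f']*z,z]); return (P-s['t'])@s['R']
def ray(s,u,v,h):
    d=s['R'].T@np.array([(u-s['cx'])/s['f'],(v-s['cy'])/s['f'],1]); c=-s['R'].T@s['t']
    return c+d*(h-c[2])/d[2]
def proj(s,X):
    p=s['R']@np.array(X)+s['t']; return p[0]/p[2]*s['f']+s['cx'],p[1]/p[2]*s['f']+s['cy']
def save(s,name): cv2.imwrite('pics/'+name,s['pixels'][:,:,::-1])
E
python3 - <<'E'
from h import *
print(sense())
for n in('scene','top'):
    s=snap(n); save(s,n+'0.png'); print(n,s['fov_y'],s['cx'],s['cy'],-s['R'].T@s['t'],s['R'])
E
```

```text
pics
{'t': 0.0, 'q': array([ 1.04548219e+00,  5.28453927e-01,  1.43391819e+00,  4.06944365e-05,
        1.18140238e+00, -1.78526392e-01]), 'qd': array([-0.00026529, -0.00069287, -0.00071597, -0.00062173,  0.00077946,
        0.00209761]), 'tau': array([-1.29702290e-03, -4.42351270e+01, -1.78021359e+01, -3.04590694e-04,
        8.65512702e-03, -3.81462712e-06]), 'tcp_pos': array([0.21205758, 0.58720711, 0.25233604]), 'tool_rot': array([ 1.72533841e-01,  9.85002986e-01, -1.01757555e-03, -3.93704024e-04]), 'force': array([-0.60046762, -0.17932298, -0.09661911]), 'ft_torque': array([ 0.00171571, -0.01802651,  0.02162463]), 'gripper_force': 0.0, 'finger_gap': 1.0016751692057633}
scene 43.22690130900428 321.1512242811761 241.52734887552117 [-0.24310052 -0.40882492  0.91783806] [[ 0.47748689 -0.87844185 -0.01860624]
 [-0.61882685 -0.3211864  -0.71686305]
 [ 0.62374643  0.35380674 -0.69696569]]
top 54.693596988625075 313.09340562129523 240.86460129179483 [0.37894124 0.02441428 0.955399  ] [[-0.01164543 -0.99913007 -0.04004363]
 [-0.98924459  0.01735113 -0.145238  ]
 [ 0.14580645  0.03792158 -0.98858608]]
```

View pics/scene0.png

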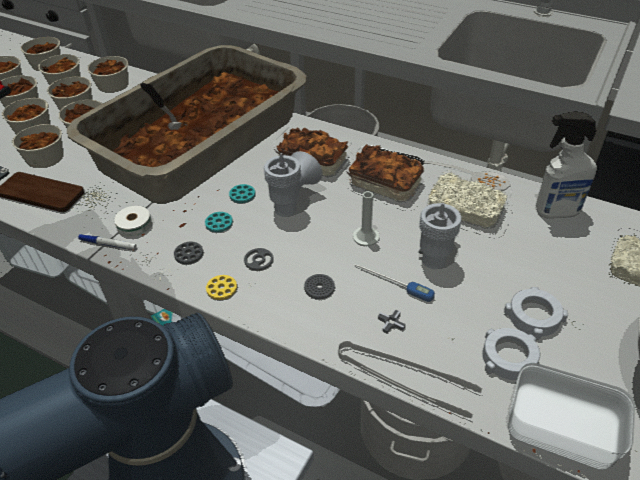

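View pics/top0.png

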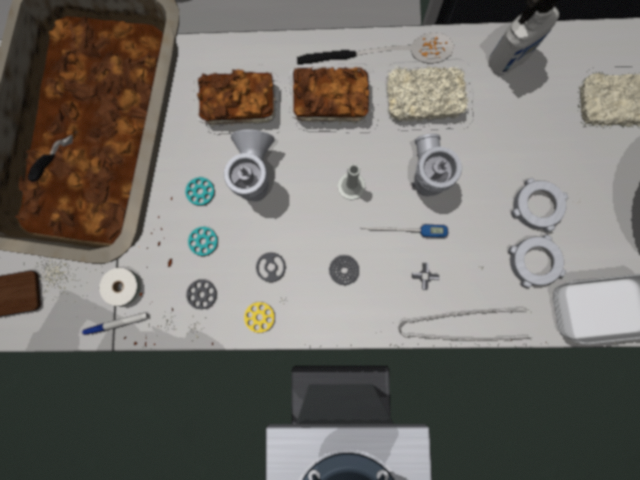

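The scene view shows the flared head at (284,175), the plain head at (440,235) and the tube at (367,220). In the top view the flared head is at (246,175), plain head (438,170), tube (352,185), coarse plate (202,293), kidney plate (271,267), fine plate (344,270) and knife (425,276). The turquoise and yellow look-alikes are separate from these.

```bash
cat > m.py <<'E'
from h import *
T=snap('top'); S=snap('scene')
def dark(s,u,v,h,r=24):
    g=s['pixels'].astype(int).max(2); m=np.zeros((480,640),np.uint8)
    m[v-r:v+r,u-r:u+r]=(g[v-r:v+r,u-r:u+r]<115)
    n,l,st,c=cv2.connectedComponentsWithStats(m); k=1+np.argmax(st[1:,4])
    cs,_=cv2.findContours((l==k).astype(np.uint8),cv2.RETR_EXTERNAL,cv2.CHAIN_APPROX_NONE)
    c=max(cs,key=cv2.contourArea)
    P=np.array([ray(s,*p,h)[:2] for p in c[:,0].astype(float)])
    return P
for n,h,a,b in (('coarse',.006,(202,293),(188,252)),('kidney',.0045,(271,267),(258,259)),('fine',.006,(344,270),(319,287)),('knife',.008,(425,276),(391,321))):
    for s,(u,v) in((T,a),(S,b)):
        P=dark(s,u,v,h); c,sz,an=cv2.minAreaRect((P*1000).astype(np.float32)); cc,r=cv2.minEnclosingCircle((P*1000).astype(np.float32))
        print(n,'rect',np.round(c,1),np.round(sz,1),round(an,1),'circ',np.round(cc,1),round(r,1))
for s in (T,S):
    C=cloud(s); 
    for nm,(u,v) in (('flared',(246,175) if s is T else (284,170)),('plain',(438,170) if s is T else (440,225)),('tube',(352,185) if s is T else (367,210))):
        w=40; Q=C[v-w:v+w,u-w:u+w].reshape(-1,3); ok=np.isfinite(Q).all(1)&(s['range_z'][v-w:v+w,u-w:u+w].ravel()>0); Q=Q[ok]
        if nm!='tube':
            R=Q[(abs(Q[:,2]-.126)<.004)]; c,r=cv2.minEnclosingCircle((R[:,:2]*1000).astype(np.float32))
            pin=Q[Q[:,2]>.142]; print(nm,len(R),np.round(c,1),round(r,1),'pin',len(pin),np.round(pin.mean(0)*1000,1),'max',pin[:,2].max())
        else:
            R=Q[(Q[:,2]>.114)&(Q[:,2]<.13)]; print(nm,len(R),np.round(R.mean(0)*1000,1),np.round(R.min(0)*1000),np.round(R.max(0)*1000))
            pix=[(x,y) for y in range(v-w,v+w) for x in range(u-w,u+w) if C[y,x,2]>.003 and C[y,x,2]<.012]
            F=Q[(Q[:,2]>.003)&(Q[:,2]<.009)&(abs(Q[:,0]-R[:,0].mean())<.05)]; print('flange',cv2.minEnclosingCircle((F[:,:2]*1000).astype(np.float32)))
big=[]
for s,(u,v),w in ((T,(246,165),40),(T,(436,168),40),(T,(352,185),40),(T,(425,276),40)):
    big.append(cv2.resize(s['pixels'][v-w:v+w,u-w:u+w],(400,300) if 0 else (300,300),interpolation=cv2.INTER_CUBIC))
g=np.vstack([np.hstack(big[:2]),np.hstack(big[2:])]); cv2.imwrite('pics/crop1.png',g[:,:,::-1])
E
python3 m.py
```

```text
coarse rect [412.8 291.6] [60.7 57.2] 89.3 circ [412.9 291.3] 31.2
coarse rect [412.2 289.4] [68.8 60.1] 49.1 circ [411.8 289.7] 34.5
kidney rect [466.4 148.5] [58.2 57.9] 89.2 circ [466.2 149.3] 30.2
kidney rect [466.9 148. ] [65.6 59.1] 31.9 circ [466.4 147.6] 33.5
fine rect [457.8  -1.7] [57.2 57.4] 89.1 circ [457.9  -1.8] 30.3
fine rect [457.8  -3.6] [66.9 60.2] 27.6 circ [457.9  -4.5] 34.6
knife rect [ 441.4 -149.1] [21.8  8.1] 73.0 circ [ 440.1 -148.7] 11.1
knife rect [ 440.9 -168.7] [51.1 43.2] 41.7 circ [ 441.8 -167.9] 29.7
flared 724 [631.6 181.8] 39.9 pin 28 [630.2 181.  151. ] max 0.16176053147510394
plain 779 [ 634.8 -177.8] 40.1 pin 27 [ 633.9 -176.8  152.2] max 0.15974208740679272
tube 66 [634.8 -20.8 119. ] [625. -31. 114.] [645. -10. 124.]
flange ((638.058349609375, -21.371257781982422), 91.40962982177734)
flared 381 [632.4 182.1] 42.6 pin 27 [631.5 179.1 150. ] max 0.1586412875920854
plain 515 [ 635.5 -178.5] 41.5 pin 35 [ 634.2 -180.1  150.2] max 0.1602982194180212
tube 62 [636.1 -23.1 118.2] [624. -34. 114.] [649. -12. 123.]
flange ((665.6405029296875, -11.119285583496094), 94.50691223144531)
```

View pics/crop1.png

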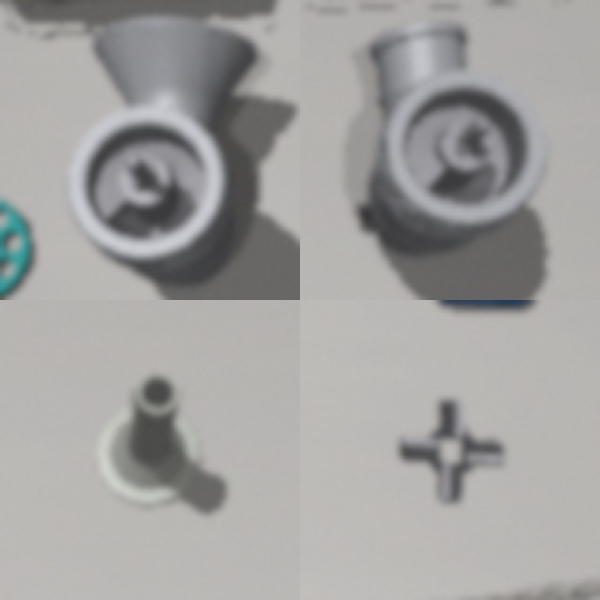

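Crop: rims and pins are clear in both heads with both necks pointing roughly +x, the tube stands upright, and the knife is nearly axis-aligned. Next I'll refine the knife, the neck yaws and the flange.

```bash
cat > m2.py <<'E'
from h import *
T=snap('top'); S=snap('scene')
def neck(s,c):
    C=cloud(s); d=C[...,:2]-np.array(c); r=np.hypot(d[...,0],d[...,1])
    m=(C[...,2]>.03)&(C[...,2]<.135)&(r>.045)&(r<.12)&(d[...,0]>.02)&(s['range_z']>0)&(abs(d[...,1])<.06)
    return d[m],C[...,2][m]
for n,c,L in(('flared',(.6315,.181),(.06,.10)),('plain',(.635,-.178),(.05,.09))):
    D=[];Z=[]
    for s in(T,S):
        d,z=neck(s,c); D.append(d);Z.append(z)
    d=D[0];z=Z[0]
    for lo in np.arange(.04,.1,.01):
        k=(d[:,0]>lo)&(d[:,0]<=lo+.01)
        if k.sum()>3: print(n,round(lo,2),k.sum(),'y',np.round([d[k,1].min(),d[k,1].max(),(d[k,1].min()+d[k,1].max())/2],4),'topz y',d[k,1][z[k]>z[k].max()-.004].mean().round(4),z[k].max().round(3))
for s,(u,v) in((T,(425,276)),(S,(391,321))):
    g=s['pixels'].astype(int).max(2); r=24; b=np.median(g[v-r:v+r,u-r:u+r])
    m=np.zeros((480,640),np.uint8); m[v-r:v+r,u-r:u+r]=abs(g[v-r:v+r,u-r:u+r]-b)>25
    m=cv2.morphologyEx(m,cv2.MORPH_CLOSE,np.ones((3,3)))
    n,l,st,_=cv2.connectedComponentsWithStats(m); k=1+np.argmax(st[1:,4]); ys,xs=np.where(l==k)
    P=np.array([ray(s,x,y,.008)[:2] for x,y in zip(xs,ys)]); c,sz,a=cv2.minAreaRect((P*1000).astype(np.float32))
    c0=P.mean(0); q=P-c0; w=np.hypot(*q.T); th=np.arctan2(q[:,1],q[:,0]); k=w>.014
    print('knife',len(P),'mean',c0.round(4),'rect',np.round(c,1),np.round(sz,1),'ang',np.degrees(np.angle((np.exp(4j*th[k])*w[k]).sum())/4).round(1))
# flange white/bright edge
for s,(u,v),h in((T,(351,186),.005),(S,(367,237),.005)):
    C=cloud(s); r=26; sub=C[v-r:v+r,u-r:u+r]; m=(sub[...,2]>.0035)&(sub[...,2]<.02)&(np.hypot(sub[...,0]-.6355,sub[...,1]+.022)<.045)
    Q=sub[m]; print('flange',len(Q),Q[:,:2].min(0).round(4),Q[:,:2].max(0).round(4),cv2.minEnclosingCircle((Q[:,:2]*1000).astype(np.float32)))
st=sense()
E
python3 m2.py
```

```text
flared 0.04 15 y [-0.0236 -0.0156 -0.0196] topz y -0.0177 0.075
flared 0.05 85 y [-0.0251  0.0172 -0.0039] topz y -0.0024 0.085
flared 0.06 168 y [-0.0314  0.0271 -0.0021] topz y -0.0027 0.091
flared 0.07 228 y [-0.0378  0.0332 -0.0023] topz y 0.0006 0.098
flared 0.08 265 y [-0.0448  0.0391 -0.0029] topz y -0.0019 0.104
flared 0.09 119 y [-0.0461  0.0417 -0.0022] topz y -0.0004 0.105
plain 0.04 34 y [0.0144 0.0261 0.0202] topz y 0.0159 0.081
plain 0.05 90 y [-0.0128  0.0272  0.0072] topz y 0.0069 0.083
plain 0.06 116 y [-0.0171  0.0278  0.0054] topz y 0.0058 0.085
plain 0.07 139 y [-0.0187  0.0309  0.0061] topz y 0.0058 0.087
plain 0.08 14 y [-0.0169  0.0161 -0.0004] topz y 0.0008 0.085
knife 347 mean [ 0.4422 -0.165 ] rect [ 442.3 -164.3] [44.9 44.8] ang -1.6
knife 390 mean [ 0.4413 -0.1697] rect [ 440.9 -168.7] [51.6 47.2] ang -2.7
flange 372 [ 0.5932 -0.0623] [0.674  0.0179] ((632.8942260742188, -20.887479782104492), 42.41552734375)
flange 293 [ 0.5942 -0.062 ] [0.6664 0.0177] ((635.5176391601562, -22.282119750976562), 41.38435363769531)
```

```bash
cat >> h.py <<'E'
from scipy.spatial.transform import Rotation as Ro
def to(x,y,z,yaw=90,frm=None):
    "delta in tool axes to TCP target; yaw = world angle of tool y, deg (mod 180)"
    s=sense(); M=Ro.from_quat(s['tool_rot']).as_matrix(); p=s['tcp_pos']
    d=M.T@(np.array([x,y,z])-p); a=np.degrees(np.arctan2(M[1,1],M[0,1])); t=(a-yaw+90)%180-90
    print('t',round(s['t'],1),'tcp',p.round(4),'yaw',a.round(1),'delta',d.round(4),'turn',np.radians(t).round(3),'tilt',np.degrees(np.arccos(-M[2,2])).round(2),'F',s['force'].round(1),'gap',round(s['finger_gap'],3))
E
python3 -c "
from h import *
to(.4665,.1485,.12)"
```

```text
t 0.3 tcp [0.2123 0.5876 0.253 ] yaw 70.1 delta [-0.3884 -0.3264  0.1331] turn -0.347 tilt 0.04 F [-0.4 -0.1  1.1] gap 1.0
```

The rows are not in the units I measure in: shifts go in cm and turns go in units of 0.05 rad. I convert before sending: -0.388 m is -38.8, -0.326 m is -32.6, -0.347 rad is -6.94.

send_path([
  {"d": [-38.8,-32.6,13.3],"yaw": -6.94,"aperture": 0.87},
  {"d": [-38.8,-32.6,13.3],"yaw": -6.94,"aperture": 0.87},
  {"d": [-38.8,-32.6,13.3],"yaw": -6.94,"aperture": 0.87},
  {"d": [-38.8,-32.6,13.3],"yaw": -6.94,"aperture": 0.87},
  {"d": [-38.8,-32.6,13.3],"yaw": -6.94,"aperture": 0.87},
  {"d": [-38.8,-32.6,13.3],"yaw": -6.94,"aperture": 0.87},
  {"d": [-38.8,-32.6,13.3],"yaw": -6.94,"aperture": 0.87},
  {"d": [-38.8,-32.6,13.3],"yaw": -6.94,"aperture": 0.87},
  {"d": [-38.8,-32.6,13.3],"yaw": -6.94,"aperture": 0.87},
  {"d": [-38.8,-32.6,13.3],"yaw": -6.94,"aperture": 0.87},
  {"d": [-38.8,-32.6,13.3],"yaw": -6.94,"aperture": 0.87},
  {"d": [-38.8,-32.6,13.3],"yaw": -6.94,"aperture": 0.87},
  {"d": [-38.8,-32.6,13.3],"yaw": -6.94,"aperture": 0.87},
  {"d": [-38.8,-32.6,13.3],"yaw": -6.94,"aperture": 0.87},
  {"d": [-38.8,-32.6,13.3],"yaw": -6.94,"aperture": 0.87},
], squeeze=40)

```text
t: 1.8
tcp_pos: [0.4658, 0.1505, 0.1207]
tool_rot: [-0.001, 1.0, 0.0, 0.0]
force: [-0.3, -0.4, 0.7]
finger_gap: 0.871
gripper_force: 0.0
```

```bash
python3 -c "
from h import *
to(.4665,.1485,.022)"
```

```text
t 1.8 tcp [0.4658 0.1505 0.1207] yaw 90.1 delta [-0.0007 -0.002   0.0987] turn 0.002 tilt 0.01 F [-0.3 -0.4  0.7] gap 0.871
```

send_path([
  {"d": [0,0,4],"aperture": 0.87},
  {"d": [0,0,8],"aperture": 0.87},
  {"d": [0,0,9],"aperture": 0.87},
  {"d": [0,0,9.5],"aperture": 0.87},
  {"d": [0,0,9.9],"aperture": 0.87},
  {"d": [0,0,9.9],"aperture": 0.87},
  {"d": [0,0,9.9],"aperture": 0.87},
])

```text
t: 2.5
tcp_pos: [0.4672, 0.1495, 0.0225]
tool_rot: [-0.0, 1.0, 0.0, 0.001]
force: [-0.2, 0.4, -0.5]
finger_gap: 0.873
gripper_force: 0.0
```

```bash
python3 -c "
from h import *
to(.4665,.1485,.018)
s=snap('scene');u,v=map(int,proj(s,(.4665,.1485,.01)));print(u,v)
cv2.imwrite('pics/k1.png',cv2.resize(s['pixels'][v-70:v+50,u-80:u+80],(640,480))[:,:,::-1])"
```

```text
t 2.5 tcp [0.4672 0.1495 0.0225] yaw 90.0 delta [ 0.0007 -0.001   0.0045] turn 0.0 tilt 0.13 F [-0.2  0.4 -0.5] gap 0.873
257 257
```

View pics/k1.png

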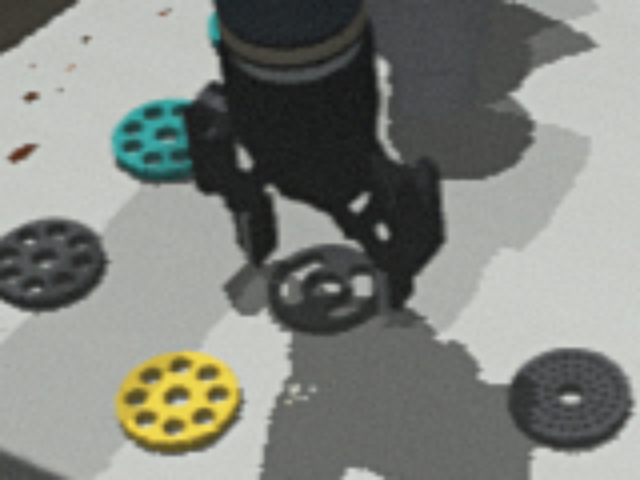

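The crop shows the plate midway between the fingers, at about (327,290), with the tips either side of it and still above the table. I'll go lower and close.

send_path([
  {"d": [0,0,0.3],"aperture": 0.87},
  {"d": [0,0,0.5],"aperture": 0.87},
  {"d": [0,0,0.6],"aperture": 0.87},
  {"d": [0,0,0.6],"aperture": 0.87},
])

```text
t: 2.95
tcp_pos: [0.4664, 0.1493, 0.0151]
tool_rot: [-0.0, 1.0, -0.0, -0.0]
force: [-0.1, 1.0, -0.9]
finger_gap: 0.869
gripper_force: 0.0
```

send_path([
  {"aperture": 0.6},
  {"aperture": 0.6},
  {"aperture": 0.6},
  {"aperture": 0.6},
  {"aperture": 0.6},
  {"aperture": 0.6},
], squeeze=40)

```text
t: 3.55
tcp_pos: [0.4671, 0.1494, 0.017]
tool_rot: [-0.0, 1.0, 0.0, 0.001]
force: [-1.1, 1.4, 16.1]
finger_gap: 0.699
gripper_force: 43.8
```

send_path([
  {"d": [0,0,-5],"aperture": 0.6},
  {"d": [0,0,-10],"aperture": 0.6},
  {"d": [0,0,-15],"aperture": 0.6},
  {"d": [0,0,-20],"aperture": 0.6},
  {"d": [0,0,-20],"aperture": 0.6},
  {"d": [0,0,-20],"aperture": 0.6},
], squeeze=60)

```text
t: 4.15
tcp_pos: [0.4667, 0.1494, 0.2164]
tool_rot: [-0.0, 1.0, 0.0, 0.001]
force: [1.0, 0.7, -1.6]
finger_gap: 0.685
gripper_force: 64.2
```

```bash
python3 -c "
from h import *
to(.635,-.178,.217)
s=snap('scene');u,v=map(int,proj(s,(.4665,.1485,.20)));print(u,v)
cv2.imwrite('pics/k2.png',cv2.resize(s['pixels'][v-60:v+60,u-80:u+80],(640,480))[:,:,::-1])"
```

```text
t 4.2 tcp [0.4667 0.1494 0.2164] yaw 90.0 delta [-1.682e-01 -3.274e-01 -2.000e-04] turn 0.0 tilt 0.16 F [ 1.   0.7 -1.6] gap 0.685
248 186
```

View pics/k2.png

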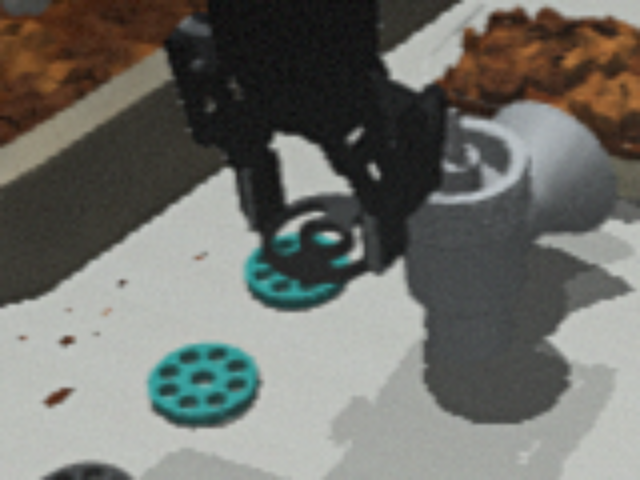

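Plate is held level; its hole centre is at about crop (326,237).

```bash
python3 -c "
from h import *
s=snap('scene')
for a,b in((325,235),(328,238)): print(ray(s,168+a/4,126+b/4,.204))
"
```

```text
[0.4679019  0.14646557 0.204     ]
[0.46667296 0.14397398 0.204     ]
```

send_path([
  {"d": [-2.6,-5,-0.5],"aperture": 0.6},
  {"d": [-5.2,-10,-0.5],"aperture": 0.6},
  {"d": [-7.8,-15,-0.5],"aperture": 0.6},
  {"d": [-10.4,-20,-0.5],"aperture": 0.6},
  {"d": [-13,-25,-0.5],"aperture": 0.6},
  {"d": [-15,-29,-0.5],"aperture": 0.6},
  {"d": [-16.8,-32.7,-0.5],"aperture": 0.6},
  {"d": [-16.8,-32.7,-0.5],"aperture": 0.6},
  {"d": [-16.8,-32.7,-0.5],"aperture": 0.6},
  {"d": [-16.8,-32.7,-0.5],"aperture": 0.6},
  {"d": [-16.8,-32.7,-0.5],"aperture": 0.6},
])

```text
t: 5.35
tcp_pos: [0.6331, -0.1758, 0.2186]
tool_rot: [-0.001, 1.0, 0.001, -0.002]
force: [-0.1, 0.2, -0.5]
finger_gap: 0.685
gripper_force: 64.4
```

```bash
python3 -c "
from h import *
to(.635,-.178,.19)
s=snap('scene');u,v=map(int,proj(s,(.635,-.178,.17)));print(u,v)
cv2.imwrite('pics/k3.png',cv2.resize(s['pixels'][v-60:v+60,u-80:u+80],(800,600))[:,:,::-1])"
```

```text
t 5.3 tcp [ 0.6331 -0.1758  0.2186] yaw 90.1 delta [-0.002  -0.0023  0.0286] turn 0.001 tilt 0.26 F [-0.1  0.2 -0.5] gap 0.685
442 198
```

View pics/k3.png

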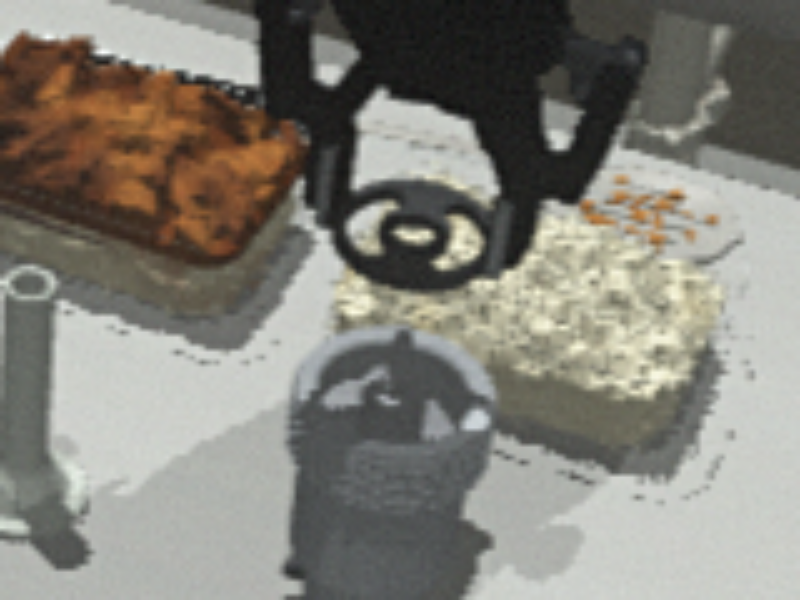

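The plate hangs level with its hole at crop (414,235); the pin tip is at (401,336).

```bash
python3 -c "
from h import *
s=snap('scene')
print(ray(s,362+414/5,138+236/5,.206),ray(s,362+401/5,138+336/5,.157), proj(s,(.635,-.178,.157)))
to(.635,-.178,.19)
"
```

```text
[ 0.63112064 -0.1794102   0.206     ] [ 0.63177899 -0.18031857  0.157     ] (np.float64(441.6441362584274), np.float64(203.85845063792266))
t 5.5 tcp [ 0.6337 -0.1758  0.2197] yaw 90.1 delta [-0.0013 -0.0022  0.0297] turn 0.002 tilt 0.13 F [-0.2  0.  -0.6] gap 0.683
```

Scaled: -0.0015 m is -0.15, 0.067 m is 6.7.

send_path([
  {"d": [-0.15,-0.15,2],"aperture": 0.6},
  {"d": [-0.15,-0.15,3.5],"aperture": 0.6},
  {"d": [-0.15,-0.15,4.5],"aperture": 0.6},
  {"d": [-0.15,-0.15,5.5],"aperture": 0.6},
  {"d": [-0.15,-0.15,6.3],"aperture": 0.6},
  {"d": [-0.15,-0.15,6.7],"aperture": 0.6},
  {"d": [-0.15,-0.15,6.7],"aperture": 0.6},
])

```text
t: 6.15
tcp_pos: [0.6358, -0.1791, 0.1527]
tool_rot: [-0.0, 1.0, 0.0, -0.001]
force: [0.2, 0.5, -0.7]
finger_gap: 0.686
gripper_force: 64.4
```

```bash
python3 -c "
from h import *
to(.635,-.178,.145)"
```

```text
t 6.2 tcp [ 0.6358 -0.1791  0.1527] yaw 90.0 delta [0.0008 0.001  0.0077] turn 0.0 tilt 0.07 F [ 0.2  0.5 -0.7] gap 0.686
```

Scaled: 0.0075 m is 0.75, 0.006 m is 0.6.

send_path([
  {"d": [0,0,0.2],"aperture": 0.6},
  {"d": [0,0,0.4],"aperture": 0.6},
  {"d": [0,0,0.6],"aperture": 0.6},
  {"d": [0,0,0.75],"aperture": 0.6},
  {"d": [0,0,0.75],"aperture": 0.6},
])

```text
t: 6.65
tcp_pos: [0.6358, -0.179, 0.1455]
tool_rot: [-0.0, 1.0, 0.0, -0.0]
force: [-0.6, 0.7, -2.2]
finger_gap: 0.682
gripper_force: 64.4
```

send_path([
  {"d": [0,0,0.15],"aperture": 0.6},
  {"d": [0,0,0.25],"aperture": 0.6},
  {"d": [0,0,0.25],"aperture": 0.6},
])

```text
t: 6.95
tcp_pos: [0.6359, -0.1791, 0.1453]
tool_rot: [-0.0, 1.0, -0.0, -0.0]
force: [-3.1, 0.9, 8.4]
finger_gap: 0.684
gripper_force: 65.1
```

Contact at the expected height, so release and lift.

send_path([
  {"d": [0,0,0.1],"aperture": 0.8},
  {"d": [0,0,0.1],"aperture": 0.9},
  {"aperture": 0.9},
  {"d": [0,0,-3],"aperture": 0.9},
  {"d": [0,0,-8],"aperture": 0.9},
  {"d": [0,0,-10],"aperture": 0.9},
  {"d": [0,0,-10],"aperture": 0.9},
])

```text
t: 7.65
tcp_pos: [0.6386, -0.1803, 0.2478]
tool_rot: [-0.0, 1.0, -0.002, 0.004]
force: [-0.1, 0.3, 0.7]
finger_gap: 0.899
gripper_force: 0.0
```

```bash
cat > chk.py <<'E'
from h import *
import sys
x,y,h,n=float(sys.argv[1]),float(sys.argv[2]),float(sys.argv[3]),sys.argv[4]
o=[]
for k in('scene','top'):
    s=snap(k);u,v=map(int,proj(s,(x,y,.13)));C=cloud(s);g=s['pixels'].max(2)
    m=(abs(C[...,0]-x)<.045)&(abs(C[...,1]-y)<.045)&(C[...,2]>h-.006)&(C[...,2]<h+.006)&(g<90)
    Q=C[m]; A=np.c_[Q[:,:2],np.ones(len(Q))]; c=np.linalg.lstsq(A,Q[:,2],rcond=None)[0]
    print(k,len(Q),'z med',np.median(Q[:,2]).round(4),'slope',c[:2].round(3),'circ',cv2.minEnclosingCircle((Q[:,:2]*1000).astype(np.float32)))
    o.append(cv2.resize(s['pixels'][v-40:v+40,u-40:u+40],(400,400),interpolation=cv2.INTER_CUBIC))
cv2.imwrite('pics/'+n,np.hstack(o)[:,:,::-1])
E
python3 chk.py .635 -.178 .134 k4.png
python3 -c "
from h import *
to(.4417,-.1665,.12)"
```

```text
scene 366 z med 0.1333 slope [-0.002 -0.007] circ ((632.3213500976562, -178.82676696777344), 35.43857955932617)
top 26 z med 0.1332 slope [0.042 0.076] circ ((638.520263671875, -158.28890991210938), 19.72034454345703)
t 7.8 tcp [ 0.6358 -0.1791  0.243 ] yaw 90.0 delta [0.1941 0.0126 0.1231] turn 0.0 tilt 0.0 F [-0.3 -0.3 -0.3] gap 0.9
```

View pics/k4.png

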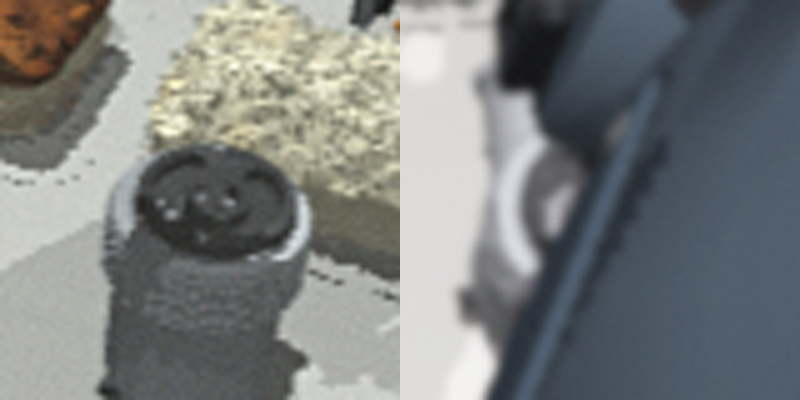

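Kidney plate: top face at 0.1333 m, level, pin through the centre. Next, the knife.

Scaled: 0.194 m is 19.4, 0.123 m is 12.3, 0.035 rad is 0.7.

send_path([
  {"d": [5,0,0],"yaw": 0.7,"aperture": 0.8},
  {"d": [10,0.5,3],"yaw": 0.7,"aperture": 0.8},
  {"d": [14,1,6],"yaw": 0.7,"aperture": 0.8},
  {"d": [17,1.26,9],"yaw": 0.7,"aperture": 0.8},
  {"d": [19.4,1.26,12.3],"yaw": 0.7,"aperture": 0.8},
  {"d": [19.4,1.26,15],"yaw": 0.7,"aperture": 0.8},
  {"d": [19.4,1.26,19],"yaw": 0.7,"aperture": 0.8},
  {"d": [19.4,1.26,21],"yaw": 0.7,"aperture": 0.8},
  {"d": [19.4,1.26,21.8],"yaw": 0.7,"aperture": 0.8},
  {"d": [19.4,1.26,21.8],"yaw": 0.7,"aperture": 0.8},
  {"d": [19.4,1.26,21.8],"yaw": 0.7,"aperture": 0.8},
])

```text
t: 8.85
tcp_pos: [0.4419, -0.1665, 0.0253]
tool_rot: [0.017, 1.0, 0.0, -0.0]
force: [-0.2, -0.0, -0.6]
finger_gap: 0.801
gripper_force: 0.0
```

```bash
python3 -c "
from h import *
to(.4417,-.1665,.018,88)
s=snap('scene');u,v=map(int,proj(s,(.4417,-.1665,.01)));print(u,v)
cv2.imwrite('pics/n1.png',cv2.resize(s['pixels'][v-60:v+60,u-80:u+80],(800,600))[:,:,::-1])"
```

```text
t 8.8 tcp [ 0.4419 -0.1665  0.0253] yaw 88.0 delta [ 0.0002 -0.      0.0073] turn 0.0 tilt 0.03 F [-0.2 -0.  -0.6] gap 0.801
390 320
```

View pics/n1.png

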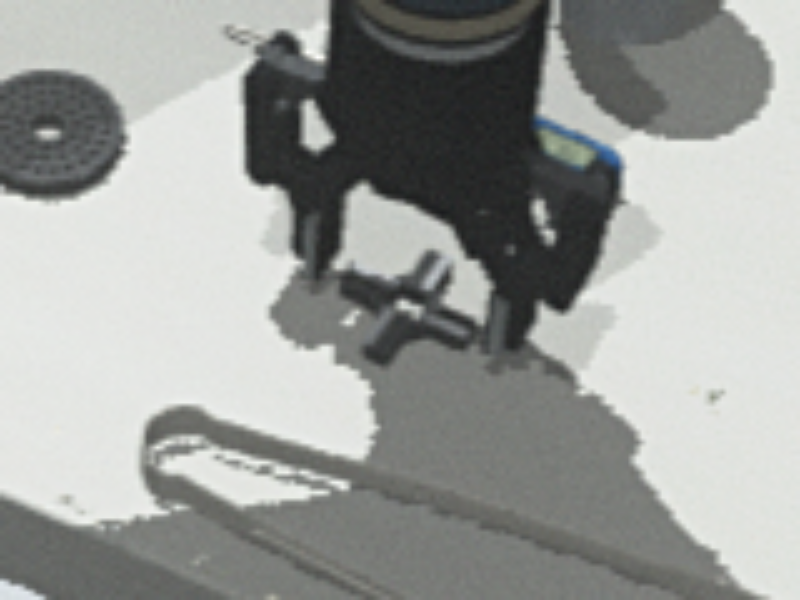

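The fingers sit evenly about the knife, centred at (408,302).

send_path([
  {"d": [0,0,0.3],"aperture": 0.8},
  {"d": [0,0,0.6],"aperture": 0.8},
  {"d": [0,0,0.6],"aperture": 0.7},
  {"d": [0,0,0.6],"aperture": 0.5},
  {"d": [0,0,0.6],"aperture": 0.5},
  {"d": [0,0,0.6],"aperture": 0.5},
  {"d": [0,0,0.6],"aperture": 0.5},
  {"d": [0,0,0.6],"aperture": 0.5},
], squeeze=60)

```text
t: 9.7
tcp_pos: [0.4421, -0.1666, 0.0201]
tool_rot: [0.017, 1.0, -0.0, 0.0]
force: [-1.7, -0.4, 5.9]
finger_gap: 0.606
gripper_force: 61.2
```

send_path([
  {"d": [0,0,-5],"aperture": 0.5},
  {"d": [0,0,-10],"aperture": 0.5},
  {"d": [0,0,-15],"aperture": 0.5},
  {"d": [0,0,-20],"aperture": 0.5},
  {"d": [0,0,-20],"aperture": 0.5},
  {"d": [0,0,-20],"aperture": 0.5},
], squeeze=60)

```text
t: 10.3
tcp_pos: [0.4423, -0.1667, 0.2205]
tool_rot: [0.017, 1.0, -0.001, 0.001]
force: [-0.9, -0.7, -1.0]
finger_gap: 0.602
gripper_force: 63.1
```

```bash
python3 -c "
from h import *
to(.632,.181,.217,88.5)"
```

```text
t 10.3 tcp [ 0.4423 -0.1667  0.2205] yaw 88.0 delta [-0.1776  0.354   0.0034] turn -0.008 tilt 0.19 F [-0.9 -0.7 -1. ] gap 0.602
```

Scaled: -0.022 m is -2.2, 0.354 m is 35.4, -0.008 rad is -0.16.

send_path([
  {"d": [-2.2,4.4,0],"yaw": -0.16,"aperture": 0.5},
  {"d": [-4.4,8.8,0],"yaw": -0.16,"aperture": 0.5},
  {"d": [-6.6,13.2,0],"yaw": -0.16,"aperture": 0.5},
  {"d": [-8.8,17.6,0],"yaw": -0.16,"aperture": 0.5},
  {"d": [-11,22,0],"yaw": -0.16,"aperture": 0.5},
  {"d": [-13.2,26.4,0],"yaw": -0.16,"aperture": 0.5},
  {"d": [-15.4,30.8,0],"yaw": -0.16,"aperture": 0.5},
  {"d": [-17,34,0],"yaw": -0.16,"aperture": 0.5},
  {"d": [-17.76,35.4,0],"yaw": -0.16,"aperture": 0.5},
  {"d": [-17.76,35.4,0],"yaw": -0.16,"aperture": 0.5},
  {"d": [-17.76,35.4,0],"yaw": -0.16,"aperture": 0.5},
  {"d": [-17.76,35.4,0],"yaw": -0.16,"aperture": 0.5},
])

```text
t: 11.5
tcp_pos: [0.6306, 0.1797, 0.2178]
tool_rot: [0.014, 1.0, -0.0, -0.002]
force: [-0.3, 0.0, 0.0]
finger_gap: 0.601
gripper_force: 63.0
```

```bash
python3 -c "
from h import *
to(.632,.181,.217,88.5)
s=snap('scene');u,v=map(int,proj(s,(.632,.181,.17)));print(u,v)
cv2.imwrite('pics/n2.png',cv2.resize(s['pixels'][v-60:v+60,u-80:u+80],(800,600))[:,:,::-1])"
```

```text
t 11.5 tcp [0.6306 0.1797 0.2178] yaw 88.4 delta [-0.0014  0.0014  0.0008] turn -0.002 tilt 0.21 F [-0.3  0.   0. ] gap 0.601
280 148
```

View pics/n2.png

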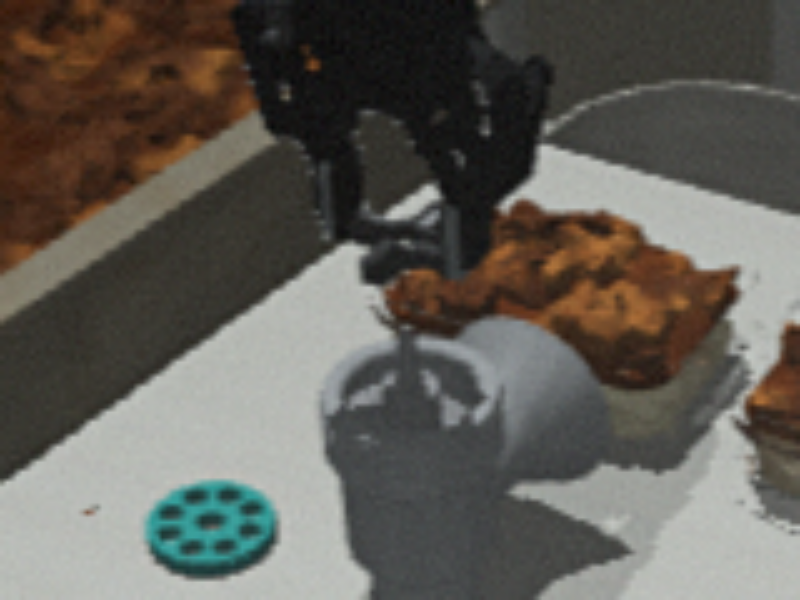

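The knife is held at about crop (400,243); the pin tip is at (405,329).

```bash
python3 -c "
from h import *
s=snap('scene')
print(ray(s,200+405/5,88+329/5,.157),ray(s,200+400/5,88+243/5,.207))
C=cloud(s);m=(abs(C[...,0]-.632)<.04)&(abs(C[...,1]-.181)<.024)&(C[...,2]>.192)&(C[...,2]<.216)&(s['range_z']>0);Q=C[m];print(len(Q),Q.mean(0),Q.min(0),Q.max(0))
t=Q[Q[:,2]>.2];c,sz,a=cv2.minAreaRect((t[:,:2]*1000).astype(np.float32));print(c,sz,a)
to(.632,.181,.217,88.5)
"
```

```text
[0.63316972 0.18058575 0.157     ] [0.6256588  0.17463968 0.207     ]
233 [0.62973748 0.18197223 0.20546923] [0.60466473 0.15745738 0.19725109] [0.65961908 0.20493188 0.21574014]
(629.528564453125, 183.30860900878906) (51.256187438964844, 42.735511779785156) 34.80189514160156
t 11.6 tcp [0.6312 0.1796 0.2188] yaw 88.4 delta [-0.0008  0.0014  0.0018] turn -0.002 tilt 0.1 F [-0.2 -0.8 -1.1] gap 0.606
```

send_path([
  {"d": [0,0.17,2],"aperture": 0.5},
  {"d": [0,0.17,3.5],"aperture": 0.5},
  {"d": [0,0.17,4.5],"aperture": 0.5},
  {"d": [0,0.17,5.3],"aperture": 0.5},
  {"d": [0,0.17,5.8],"aperture": 0.5},
  {"d": [0,0.17,5.8],"aperture": 0.5},
  {"d": [0,0.17,5.8],"aperture": 0.5},
])

```text
t: 12.3
tcp_pos: [0.6321, 0.1828, 0.1616]
tool_rot: [0.013, 1.0, 0.0, 0.0]
force: [-0.7, -0.3, -0.3]
finger_gap: 0.603
gripper_force: 63.0
```

send_path([
  {"d": [0,0,0.3],"aperture": 0.5},
  {"d": [0,0,0.5],"aperture": 0.5},
  {"d": [0,0,0.7],"aperture": 0.5},
  {"d": [0,0,0.9],"aperture": 0.5},
  {"d": [0,0,0.9],"aperture": 0.5},
])

```text
t: 12.8
tcp_pos: [0.6316, 0.1827, 0.1519]
tool_rot: [0.013, 1.0, -0.0, -0.0]
force: [-0.7, -0.8, -1.3]
finger_gap: 0.603
gripper_force: 63.1
```

Scaled: 0.005 m is 0.5, 0.004 m is 0.4.

send_path([
  {"d": [0,0,0.2],"aperture": 0.5},
  {"d": [0,0,0.4],"aperture": 0.5},
  {"d": [0,0,0.5],"aperture": 0.5},
  {"d": [0,0,0.5],"aperture": 0.5},
])

```text
t: 13.2
tcp_pos: [0.6315, 0.1827, 0.1482]
tool_rot: [0.013, 1.0, -0.0, -0.0]
force: [-3.5, -0.3, 5.9]
finger_gap: 0.601
gripper_force: 63.6
```

Seated at the expected height. Release and lift.

Scaled: -0.12 m is -12, -0.08 m is -8.

send_path([
  {"aperture": 0.7},
  {"aperture": 0.8},
  {"aperture": 0.8},
  {"d": [0,0,-3],"aperture": 0.87},
  {"d": [0,0,-8],"aperture": 0.87},
  {"d": [0,0,-12],"aperture": 0.87},
  {"d": [0,0,-12],"aperture": 0.87},
])

```text
t: 13.9
tcp_pos: [0.6362, 0.1833, 0.2747]
tool_rot: [0.013, 1.0, 0.001, 0.008]
force: [1.2, 0.2, 0.2]
finger_gap: 0.872
gripper_force: 0.0
```

```bash
python3 -c "
from h import *
to(.4127,.2905,.12,90)"
python3 chk.py .632 .1815 .136 n3.png
```

```text
t 13.9 tcp [0.6362 0.1833 0.2747] yaw 88.5 delta [0.2286 0.1009 0.1515] turn -0.027 tilt 0.88 F [1.2 0.2 0.2] gap 0.872
scene 171 z med 0.1352 slope [-0.018  0.014] circ ((630.4881591796875, 179.71194458007812), 28.55870246887207)
top 77 z med 0.1356 slope [-0.037  0.058] circ ((622.8017578125, 184.7622833251953), 16.97803497314453)
```

View pics/n3.png

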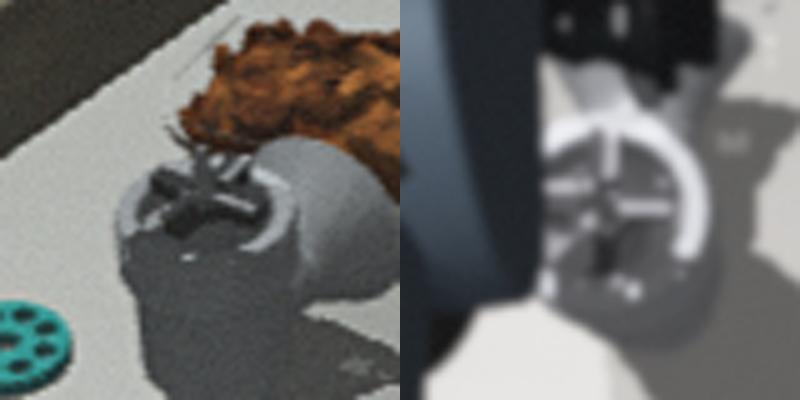

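Knife lies in the mouth with its cross level, lands up, on the square. Next, the coarse plate.

```bash
python3 -c "
from h import *
to(.4127,.2905,.12,90)"
```

```text
t 14.0 tcp [0.6326 0.1828 0.2687] yaw 88.5 delta [0.2232 0.1017 0.148 ] turn -0.027 tilt 0.19 F [0.7 0.4 0.2] gap 0.874
```

Scaled: 0.244 m is 24.4, 0.23 m is 23, -0.027 rad is -0.54.

send_path([
  {"d": [4.5,2,0],"yaw": -0.54,"aperture": 0.87},
  {"d": [9,4,2],"yaw": -0.54,"aperture": 0.87},
  {"d": [13.5,6,4],"yaw": -0.54,"aperture": 0.87},
  {"d": [18,8,8],"yaw": -0.54,"aperture": 0.87},
  {"d": [21,9.5,12],"yaw": -0.54,"aperture": 0.87},
  {"d": [22.32,10.17,16],"yaw": -0.54,"aperture": 0.87},
  {"d": [22.32,10.17,20],"yaw": -0.54,"aperture": 0.87},
  {"d": [22.32,10.17,23],"yaw": -0.54,"aperture": 0.87},
  {"d": [22.32,10.17,24.4],"yaw": -0.54,"aperture": 0.87},
  {"d": [22.32,10.17,24.4],"yaw": -0.54,"aperture": 0.87},
  {"d": [22.32,10.17,24.4],"yaw": -0.54,"aperture": 0.87},
])

```text
t: 15.1
tcp_pos: [0.4107, 0.29, 0.0224]
tool_rot: [-0.0, 1.0, -0.0, -0.001]
force: [-0.0, 0.1, -0.0]
finger_gap: 0.873
gripper_force: 0.0
```

```bash
python3 -c "
from h import *
to(.4127,.2905,.0185)
s=snap('scene');u,v=map(int,proj(s,(.4127,.2905,.01)));print(u,v)
cv2.imwrite('pics/c1.png',cv2.resize(s['pixels'][v-60:v+60,u-80:u+80],(800,600))[:,:,::-1])"
```

```text
t 15.1 tcp [0.4107 0.29   0.0224] yaw 90.0 delta [-0.002   0.0005  0.0039] turn 0.0 tilt 0.15 F [-0.   0.1 -0. ] gap 0.873
187 251
```

View pics/c1.png

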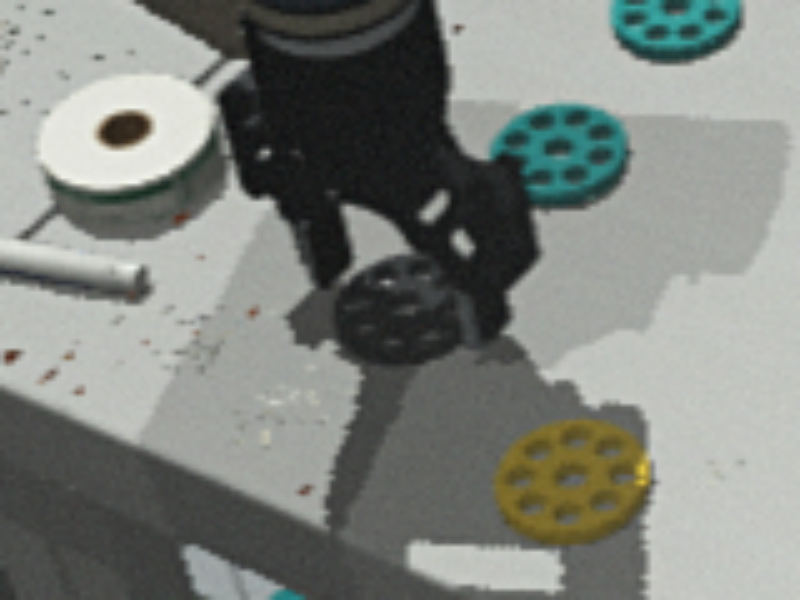

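The coarse plate, at (400,308), sits between the fingers and clear of the look-alikes. Lower and grip.

Scaled: 0.004 m is 0.4, 0.003 m is 0.3.

send_path([
  {"d": [-0.1,0,0.3],"aperture": 0.87},
  {"d": [-0.1,0,0.4],"aperture": 0.87},
  {"d": [-0.1,0,0.4],"aperture": 0.7},
  {"d": [-0.1,0,0.4],"aperture": 0.6},
  {"d": [-0.1,0,0.4],"aperture": 0.6},
  {"d": [-0.1,0,0.4],"aperture": 0.6},
  {"d": [-0.1,0,0.4],"aperture": 0.6},
], squeeze=60)

```text
t: 15.85
tcp_pos: [0.4131, 0.2906, 0.0212]
tool_rot: [0.0, 1.0, 0.0, 0.001]
force: [-1.1, -0.7, 12.7]
finger_gap: 0.678
gripper_force: 61.4
```

send_path([
  {"d": [0,0,-5],"aperture": 0.6},
  {"d": [0,0,-10],"aperture": 0.6},
  {"d": [0,0,-15],"aperture": 0.6},
  {"d": [0,0,-20],"aperture": 0.6},
  {"d": [0,0,-20],"aperture": 0.6},
  {"d": [0,0,-20],"aperture": 0.6},
  {"d": [0,0,-20],"aperture": 0.6},
], squeeze=60)

```text
t: 16.55
tcp_pos: [0.4111, 0.2898, 0.2181]
tool_rot: [-0.0, 1.0, -0.001, -0.002]
force: [-0.2, -0.3, -2.5]
finger_gap: 0.681
gripper_force: 64.3
```

```bash
python3 -c "
from h import *
to(.632,.182,.218,90)"
```

```text
t 16.6 tcp [0.4111 0.2898 0.2181] yaw 90.0 delta [-0.2209 -0.1078 -0.0004] turn 0.0 tilt 0.19 F [-0.2 -0.3 -2.5] gap 0.681
```

The rows are not in the units I measure in: shifts go in cm and turns go in units of 0.05 rad. I convert before sending: -0.22 m is -22, -0.21 m is -21.

send_path([
  {"d": [-4.5,-2.2,-0.5],"aperture": 0.6},
  {"d": [-9,-4.4,-0.5],"aperture": 0.6},
  {"d": [-13.5,-6.6,-0.5],"aperture": 0.6},
  {"d": [-18,-8.8,-0.5],"aperture": 0.6},
  {"d": [-21,-10,-0.5],"aperture": 0.6},
  {"d": [-22,-10.8,-0.5],"aperture": 0.6},
  {"d": [-22,-10.8,-0.5],"aperture": 0.6},
  {"d": [-22,-10.8,-0.5],"aperture": 0.6},
  {"d": [-22,-10.8,-0.5],"aperture": 0.6},
  {"d": [-22,-10.8,-0.5],"aperture": 0.6},
])

```text
t: 17.55
tcp_pos: [0.631, 0.1835, 0.2243]
tool_rot: [-0.001, 1.0, 0.0, -0.001]
force: [0.5, 0.8, -1.8]
finger_gap: 0.678
gripper_force: 64.4
```

```bash
python3 -c "
from h import *
s=snap('scene');u,v=map(int,proj(s,(.632,.181,.17)));print(u,v)
to(.632,.182,.218,90)
C=cloud(s);m=(abs(C[...,0]-.632)<.04)&(abs(C[...,1]-.181)<.027)&(C[...,2]>.192)&(C[...,2]<.216)&(s['range_z']>0);Q=C[m];print(len(Q),np.median(Q,0),Q.min(0),Q.max(0))
cv2.imwrite('pics/c2.png',cv2.resize(s['pixels'][v-60:v+60,u-80:u+80],(800,600))[:,:,::-1])"
```

```text
280 148
t 17.6 tcp [0.6313 0.1834 0.2245] yaw 90.1 delta [-0.0007 -0.0014  0.0065] turn 0.002 tilt 0.04 F [ 0.1 -0.8 -1.7] gap 0.679
392 [0.62603752 0.18239308 0.20951977] [0.59970779 0.15408543 0.2006946 ] [0.66563388 0.20785548 0.21585839]
```

View pics/c2.png

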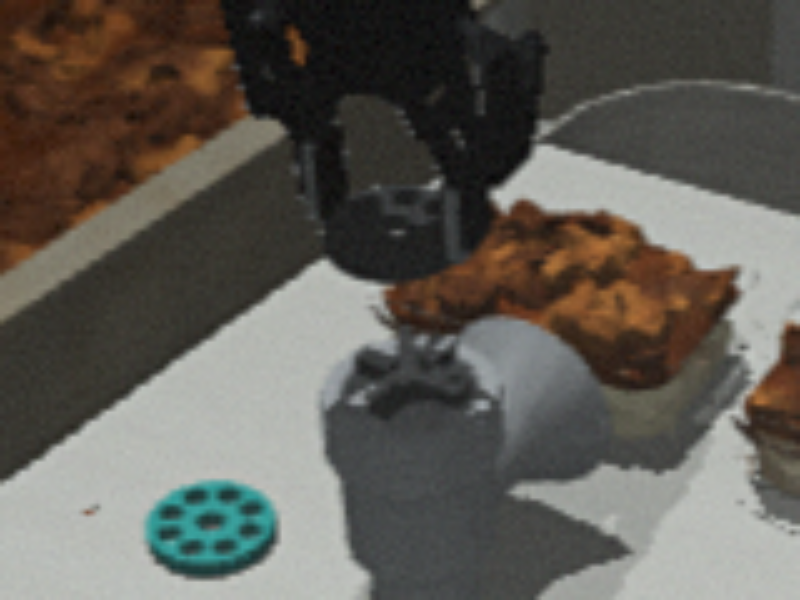

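The plate is held level, about on the axis, above the pin at (405,330).

send_path([
  {"d": [0,-0.07,2],"aperture": 0.6},
  {"d": [0,-0.07,3.5],"aperture": 0.6},
  {"d": [0,-0.07,4.5],"aperture": 0.6},
  {"d": [0,-0.07,5.3],"aperture": 0.6},
  {"d": [0,-0.07,5.8],"aperture": 0.6},
  {"d": [0,-0.07,5.8],"aperture": 0.6},
])

```text
t: 18.2
tcp_pos: [0.6322, 0.1817, 0.1655]
tool_rot: [-0.0, 1.0, -0.0, -0.001]
force: [-0.0, -0.7, -2.0]
finger_gap: 0.68
gripper_force: 64.4
```

send_path([
  {"d": [0,0,0.2],"aperture": 0.6},
  {"d": [0,0,0.4],"aperture": 0.6},
  {"d": [0,0,0.6],"aperture": 0.6},
  {"d": [0,0,0.8],"aperture": 0.6},
  {"d": [0,0,0.8],"aperture": 0.6},
])

```text
t: 18.7
tcp_pos: [0.6328, 0.1817, 0.1594]
tool_rot: [-0.0, 1.0, 0.0, 0.0]
force: [-0.8, -1.0, 3.7]
finger_gap: 0.677
gripper_force: 65.1
```

Contact at the expected height (underside about 0.138 m). Release and lift.

send_path([
  {"d": [0,0,0.1],"aperture": 0.6},
  {"d": [0,0,0.1],"aperture": 0.8},
  {"d": [0,0,0.1],"aperture": 0.9},
  {"aperture": 0.9},
  {"d": [0,0,-3],"aperture": 0.9},
  {"d": [0,0,-8],"aperture": 0.9},
  {"d": [0,0,-12],"aperture": 0.9},
  {"d": [0,0,-12],"aperture": 0.9},
  {"d": [0,0,-12],"aperture": 0.9},
])

```text
t: 19.6
tcp_pos: [0.633, 0.1818, 0.2796]
tool_rot: [-0.0, 1.0, 0.0, 0.001]
force: [-0.8, 0.1, -1.0]
finger_gap: 0.9
gripper_force: 0.0
```

```bash
python3 chk.py .632 .1815 .146 c3.png
python3 -c "
from h import *
to(.6355,-.022,.28,90)"
```

```text
scene 409 z med 0.145 slope [-0.    -0.001] circ ((634.2372436523438, 180.1475372314453), 34.2974853515625)
top 248 z med 0.1453 slope [-0.027 -0.009] circ ((629.78515625, 179.2124786376953), 29.16331672668457)
t 19.7 tcp [0.6315 0.1816 0.2768] yaw 90.0 delta [-0.0039 -0.2036 -0.0032] turn 0.0 tilt 0.18 F [ 0.4  0.4 -0.3] gap 0.901
```

View pics/c3.png

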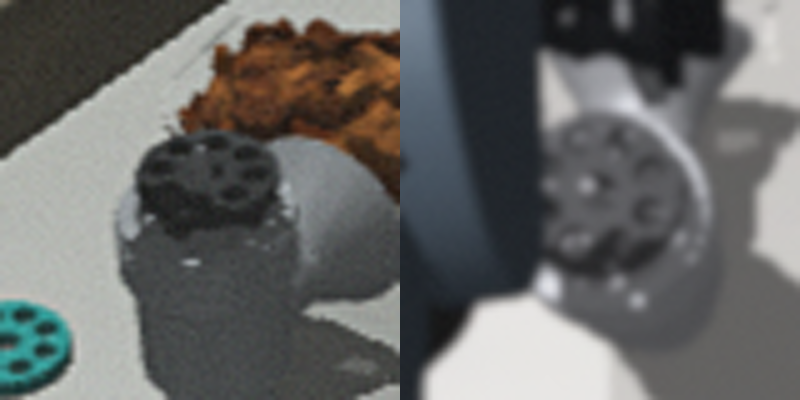

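Coarse plate lies level at 0.145 m (top face), with the pin through its centre. Last is the tube.

Scaled: -0.2036 m is -20.36, -0.19 m is -19.

send_path([
  {"d": [0,-5,-0.3],"aperture": 0.6},
  {"d": [-0.2,-10,-0.3],"aperture": 0.6},
  {"d": [-0.3,-15,-0.3],"aperture": 0.6},
  {"d": [-0.4,-19,-0.3],"aperture": 0.6},
  {"d": [-0.4,-20.36,-0.3],"aperture": 0.6},
  {"d": [-0.4,-20.36,-0.3],"aperture": 0.6},
  {"d": [-0.4,-20.36,-0.3],"aperture": 0.6},
  {"d": [-0.4,-20.36,-0.3],"aperture": 0.6},
], squeeze=40)

```text
t: 20.5
tcp_pos: [0.6362, -0.0199, 0.2807]
tool_rot: [-0.001, 1.0, 0.0, -0.001]
force: [-0.2, 0.1, -0.2]
finger_gap: 0.6
gripper_force: 0.0
```

```bash
python3 -c "
from h import *
to(.6355,-.022,.105,90)
s=snap('scene');C=cloud(s);m=(abs(C[...,0]-.6355)<.03)&(abs(C[...,1]+.022)<.03)&(C[...,2]>.04)&(C[...,2]<.13)&(s['range_z']>0);Q=C[m]
for a in(.05,.07,.09,.11): q=Q[abs(Q[:,2]-a)<.008];print(a,len(q),q.mean(0).round(4),q.min(0).round(3),q.max(0).round(3))"
```

```text
t 20.5 tcp [ 0.6362 -0.0199  0.2807] yaw 90.1 delta [ 0.0005 -0.0023  0.1757] turn 0.002 tilt 0.09 F [-0.2  0.1 -0.2] gap 0.6
0.05 56 [ 0.6297 -0.0253  0.0503] [ 0.625 -0.034  0.042] [ 0.644 -0.014  0.058]
0.07 61 [ 0.6303 -0.0253  0.0697] [ 0.625 -0.034  0.062] [ 0.639 -0.013  0.078]
0.09 58 [ 0.6295 -0.0257  0.09  ] [ 0.623 -0.034  0.082] [ 0.638 -0.013  0.098]
0.11 84 [ 0.634  -0.0239  0.1109] [ 0.624 -0.034  0.102] [ 0.648 -0.013  0.118]
```

send_path([
  {"d": [0,-0.1,4.5],"aperture": 0.6},
  {"d": [0,-0.1,9],"aperture": 0.6},
  {"d": [0,-0.1,13],"aperture": 0.6},
  {"d": [0,-0.1,16],"aperture": 0.6},
  {"d": [0,-0.1,17.5],"aperture": 0.6},
  {"d": [0,-0.1,17.5],"aperture": 0.6},
  {"d": [0,-0.1,17.5],"aperture": 0.6},
])

```text
t: 21.25
tcp_pos: [0.6376, -0.0224, 0.1074]
tool_rot: [-0.001, 1.0, -0.0, 0.001]
force: [0.1, -0.8, -0.9]
finger_gap: 0.599
gripper_force: 0.0
```

send_path([
  {"aperture": 0.1},
  {"aperture": 0.1},
  {"aperture": 0.1},
  {"aperture": 0.1},
  {"aperture": 0.1},
  {"aperture": 0.1},
  {"aperture": 0.1},
], squeeze=40)

```text
t: 21.95
tcp_pos: [0.6377, -0.023, 0.108]
tool_rot: [-0.0, 1.0, -0.0, 0.002]
force: [-0.8, 0.9, 6.2]
finger_gap: 0.245
gripper_force: 39.4
```

Scaled: -0.18 m is -18, -0.16 m is -16.

send_path([
  {"d": [0,0,-4],"aperture": 0.1},
  {"d": [0,0,-8],"aperture": 0.1},
  {"d": [0,0,-12],"aperture": 0.1},
  {"d": [0,0,-16],"aperture": 0.1},
  {"d": [0,0,-18],"aperture": 0.1},
  {"d": [0,0,-18],"aperture": 0.1},
  {"d": [0,-4,-18],"aperture": 0.1},
  {"d": [0,-8,-18],"aperture": 0.1},
  {"d": [0,-12,-18],"aperture": 0.1},
  {"d": [0,-14.5,-18],"aperture": 0.1},
  {"d": [0,-15.5,-18],"aperture": 0.1},
  {"d": [0,-15.5,-18],"aperture": 0.1},
  {"d": [0,-15.5,-18],"aperture": 0.1},
  {"d": [0,-15.5,-18],"aperture": 0.1},
  {"d": [0,-15.5,-18],"aperture": 0.1},
])

```text
t: 23.45
tcp_pos: [0.6367, -0.1763, 0.2863]
tool_rot: [-0.001, 1.0, 0.0, -0.0]
force: [-0.4, -0.4, 0.4]
finger_gap: 0.244
gripper_force: 39.4
```

```bash
python3 -c "
from h import *
for k in('scene','top'):
  s=snap(k);C=cloud(s);m=(abs(C[...,0]-.6355)<.045)&(abs(C[...,1]+.178)<.045)&(C[...,2]>.165)&(C[...,2]<.29)&(s['range_z']>0);Q=C[m];print(k)
  for a in(.18,.19,.2,.215,.23,.245): 
    q=Q[abs(Q[:,2]-a)<.006]
    if len(q)>3: print(a,len(q),q.mean(0).round(4),q.min(0).round(3),q.max(0).round(3))
to(.6355,-.1785,.25)"
```

```text
scene
0.18 252 [ 0.6255 -0.1808  0.1829] [ 0.605 -0.206  0.178] [ 0.663 -0.149  0.186]
0.19 233 [ 0.6248 -0.1798  0.1886] [ 0.604 -0.206  0.184] [ 0.654 -0.149  0.196]
0.2 109 [ 0.6269 -0.18    0.1991] [ 0.617 -0.195  0.194] [ 0.642 -0.163  0.206]
0.215 55 [ 0.6278 -0.1795  0.2146] [ 0.622 -0.189  0.209] [ 0.638 -0.168  0.22 ]
0.23 62 [ 0.6281 -0.1801  0.2301] [ 0.622 -0.189  0.225] [ 0.638 -0.168  0.236]
0.245 66 [ 0.6274 -0.1801  0.2451] [ 0.622 -0.189  0.239] [ 0.639 -0.168  0.251]
top
0.18 114 [ 0.6373 -0.154   0.1838] [ 0.618 -0.163  0.178] [ 0.655 -0.148  0.186]
0.19 110 [ 0.6383 -0.1567  0.1871] [ 0.62  -0.165  0.184] [ 0.653 -0.148  0.195]
0.2 8 [ 0.6351 -0.1619  0.1961] [ 0.63  -0.164  0.194] [ 0.639 -0.16   0.199]
t 23.6 tcp [ 0.6368 -0.1767  0.2865] yaw 90.1 delta [ 0.0013 -0.0018  0.0365] turn 0.002 tilt 0.01 F [-0.1  0.1 -0.2] gap 0.245
```

Scaled: -0.0015 m is -0.15, 0.041 m is 4.1.

send_path([
  {"d": [-0.15,-0.08,1.2],"aperture": 0.1},
  {"d": [-0.15,-0.08,2.2],"aperture": 0.1},
  {"d": [-0.15,-0.08,3],"aperture": 0.1},
  {"d": [-0.15,-0.08,3.7],"aperture": 0.1},
  {"d": [-0.15,-0.08,4.1],"aperture": 0.1},
  {"d": [-0.15,-0.08,4.1],"aperture": 0.1},
])

```text
t: 24.15
tcp_pos: [0.6377, -0.1786, 0.2443]
tool_rot: [-0.0, 1.0, 0.0, -0.001]
force: [0.3, -0.3, -1.4]
finger_gap: 0.249
gripper_force: 39.4
```

send_path([
  {"d": [0,0,0.15],"aperture": 0.1},
  {"d": [0,0,0.3],"aperture": 0.1},
  {"d": [0,0,0.4],"aperture": 0.1},
  {"d": [0,0,0.4],"aperture": 0.1},
])

```text
t: 24.55
tcp_pos: [0.6384, -0.1789, 0.2419]
tool_rot: [-0.0, 1.0, -0.0, 0.001]
force: [-0.0, 0.2, 0.7]
finger_gap: 0.247
gripper_force: 39.4
```

Scaled: 0.002 m is 0.2, 0.001 m is 0.1.

send_path([
  {"d": [0,0,0.1],"aperture": 0.1},
  {"d": [0,0,0.2],"aperture": 0.1},
  {"d": [0,0,0.2],"aperture": 0.1},
])

```text
t: 24.85
tcp_pos: [0.6389, -0.1789, 0.2418]
tool_rot: [-0.0, 1.0, -0.001, 0.001]
force: [-0.5, 0.4, 8.5]
finger_gap: 0.243
gripper_force: 40.1
```

Seated. Release, lift clear and check.

send_path([
  {"aperture": 0.3},
  {"aperture": 0.45},
  {"aperture": 0.6},
  {"aperture": 0.6},
  {"d": [0,0,-2],"aperture": 0.6},
  {"d": [0,0,-6],"aperture": 0.6},
  {"d": [0,0,-10],"aperture": 0.6},
  {"d": [3,2,-10],"aperture": 0.6},
  {"d": [7,5,-10],"aperture": 0.6},
  {"d": [11,8,-10],"aperture": 0.6},
  {"d": [13,12,-10],"aperture": 0.6},
  {"d": [13,15,-10],"aperture": 0.6},
  {"d": [13,15,-10],"aperture": 0.6},
  {"d": [13,15,-10],"aperture": 0.6},
])

```text
t: 26.25
tcp_pos: [0.5082, -0.0285, 0.3395]
tool_rot: [-0.001, 1.0, -0.0, 0.0]
force: [1.0, -1.8, -0.3]
finger_gap: 0.601
gripper_force: 0.0
```

```bash
python3 -c "
from h import *
for k in('scene','top'):
  s=snap(k);C=cloud(s);m=(abs(C[...,0]-.6355)<.045)&(abs(C[...,1]+.178)<.045)&(C[...,2]>.13)&(C[...,2]<.27)&(s['range_z']>0);Q=C[m];print(k,Q[:,2].max())
  for a in(.14,.18,.22,.25): 
    q=Q[abs(Q[:,2]-a)<.005]
    if len(q)>3: print(a,len(q),q.mean(0).round(4),q.min(0).round(3),q.max(0).round(3))
  if k=='scene': cv2.imwrite('pics/f.png',cv2.resize(s['pixels'][80:320,170:490],(800,600))[:,:,::-1])"
```

```text
scene 0.25655540648596253
0.14 317 [ 0.6276 -0.1838  0.1396] [ 0.604 -0.21   0.135] [ 0.665 -0.152  0.145]
0.18 46 [ 0.6297 -0.1816  0.1801] [ 0.626 -0.192  0.175] [ 0.636 -0.17   0.185]
0.22 51 [ 0.6298 -0.1826  0.2196] [ 0.625 -0.192  0.215] [ 0.639 -0.171  0.224]
0.25 93 [ 0.6368 -0.1807  0.2508] [ 0.624 -0.192  0.245] [ 0.65  -0.17   0.255]Traceback (most recent call last):
  File "<string>", line 4, in <module>
    s=snap(k);C=cloud(s);m=(abs(C[...,0]-.6355)<.045)&(abs(C[...,1]+.178)<.045)&(C[...,2]>.13)&(C[...,2]<.27)&(s['range_z']>0);Q=C[m];print(k,Q[:,2].max())
                                                                                                                                              ~~~~~~~~~~^^
    return umr_maximum(a, axis, None, out, keepdims, initial, where)
ValueError: zero-size array to reduction operation maximum which has no identity
```

View pics/f.png

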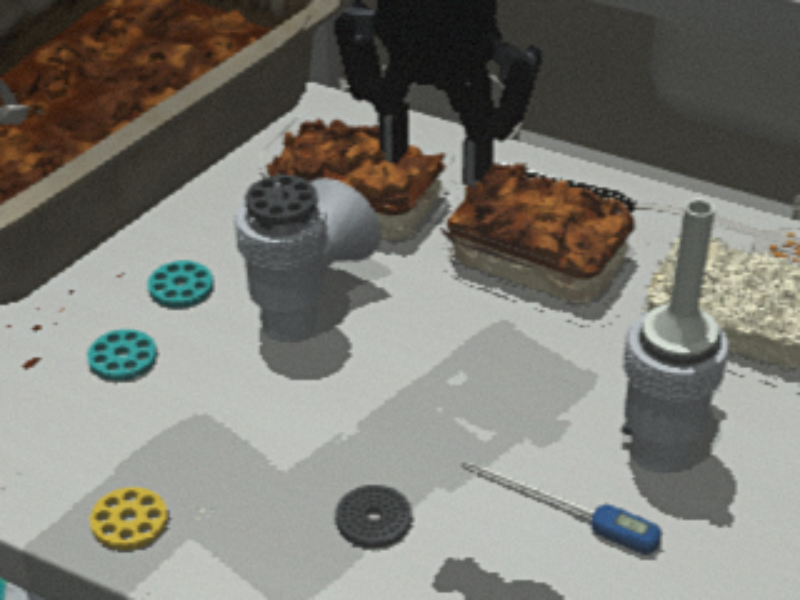

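The final crop shows both heads laid up: coarse plate level at (283,198), tube upright at (690,270), fine plate untouched at (373,515), and the gripper clear.

```bash
python3 -c "
from station import job
print(job.sign_off())"
```

```text
the job is handed in; nothing more can be done
None
```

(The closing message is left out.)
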